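Hold the hidden bolt head while its nut is run

ROBOT

A 6-joint arm with a two-finger parallel gripper is mounted at the origin on a cart in front of the work surface, level with it; the furniture and walls round the work are solid. World frame = base frame: x ahead of the robot, y to its left, z up, the work surface at z = 0. Lengths are in m, angles in rad, forces in N, time in s.
With the tool pointing down it reaches from about 0.275 to 0.775 m from the base axis. Payload 14.6 kg.
Tool frame: the origin (TCP) lies on the centre line of the jaws, within the pads' length; the fingertips stand tips_ahead ahead of it and the grasp point (between the pads) lies 5 mm behind it (tips_ahead is the distance from the TCP to the fingertips, in m); z points along the fingers, y is the line along which they close (so a half turn about z gives the same grasp; the last joint's range is limited). The gripper opens to 85 mm and grips with 20 to 120 N. Pads are 22 mm wide; open, the fingers measure 114 mm over their backs; the gripper's body (76 mm by 85 mm) begins 54 mm behind the grasp point. The pads swing forward as they close: fully open they stand 13 mm farther back than shut.
Start: joints at [-1.504, 0.263, -0.048, 1.259, 0, 1.415], TCP at [0.115, -0.512, 0.245] pointing down, gripper open.
Joint ranges: [-2.65, 2.65], [-0.89, 1.7], [-1.18, 1.37], [-2.13, 2.11], [-1.35, 1.29], [-3.14, 3.14]. Speed limits (rad/s): [1.89, 1.89, 2.57, 2.79, 3.14, 3.14].

INTERFACE

Orientations are given as a unit quaternion [x, y, z, w].
In Python, from rig import get_state, read_camera, finish_job, tips_ahead gives the robot as it stands.
- The arm moves only by the tool move_arm, never from a script. Its argument "deltas" is a list of rows, each an object with "xyz": the shift along the tool's x, y, z in m, a list of three; "roll": the turn about the tool's z in degrees. A call has 1 to 12 rows; each row is the pose to reach, as a shift and turn from the pose commanded when the call began, along the tool's axes at that moment; what a row does not reach only later rows make up. A row lasts 1/10 s, in which the tool goes at most 50 mm and 8.59 degrees, less where a joint would pass 70% of its speed; a pose out of reach is approached as far as the arm can. A call with a gripper value outside its range is refused whole. "claw" is the closure, from 0 (fully open) to 1 (shut), set as the call begins (left out, the last holds). The fingers move at their own pace and stop on an object; "squeeze" is the grip in N (left out, the last holds). Time passes only in rows, so rows that repeat a pose let the fingers close. It gives the time, the measured TCP pose, the force, the opening and the grip force at its end, in the units of the state.
- get_state(): the state, without advancing time (a new reading comes with each control period).
- read_camera(name): name is "scene" or "top"; returns a dict with "frame" (384x512x3 uint8, blue, green, red), "range_z" (384x512 float32, m along the optical axis (not along the pixel's ray), 0 where there is no reading), "camera_matrix" (3x3 intrinsics, pixels), "k1" (the pictures are not rectified: a ray, as slopes to the right and down, at radius r is drawn at 1 + k1 r^2 times it, then the intrinsics apply), "position" and "rotation" of the camera in the world. Camera axes: x right, y down, z forward; pixel columns grow to the right and rows downward; lengths in m; the calibration is good to about 2 mm. A picture is of the moment at which its call begins.
- finish_job(): hands the job in; it is judged then, once.
The state is a dict: "t": time; "joint_pos": joint angles; "qvel": joint speeds; "joint_torque": joint torques, N m; "tool_pos": TCP position; "eef_rot": TCP orientation; "contact_force": force on the tool from outside, world axes, zero at the start; "torque": the same for the moment, N m; "gripper_width": finger opening in m; "finger_force": force on a finger pad.
Only numpy, scipy, OpenCV 4.12 (cv2) and the standard library are available. Lean on these libraries where they do the work, as an engineer would, in place of code of your own. Each camera call takes 0.05 s, during which the arm holds its last target. There are 200 camera calls.

TASK

On the small jig a geared nut at the front of the bracket is dragging its bolt slowly round. Pull the sprung guard plate on top of the jig out by its knob, all the way to its stop, and let go of it; then reach down into the narrow gap behind the bracket, grip the hidden hexagon bolt head between the fingers and keep it from turning for at least five seconds. Finish while still holding the head still, and leave the tools and other things round about where they are.

Things in the scene. Friction and masses are not known exactly. Their poses are not given: they have to be found in the camera images.
- jig: fixed jig, dark base plate 125 x 132 x 10 mm. Origin on the worktop straight below the bolt head; z up; -x is the front, roughly towards the robot; y along the bracket. Aluminium bracket at x -33 to -23 mm and backing plate at x +23 to +31 mm, both +-60 mm in y and 96 mm high; two guide blocks 7 mm higher on the bracket at y +-54 mm. Geared nut and small motor in front, below z 93 mm
- gap (a point): middle of the mouth of the gap between bracket and backing plate, 96 mm above the worktop; axes as the jig's. The gap is 46 mm wide in x, 120 mm long in y, open at the top (under the guard) and at both ends; its floor is 86 mm below this point. The bolt head lies 26 mm straight below this point
- guard_knob (a point): centre of the upright round black knob (18 mm thick, 34 mm tall, centre 118 mm above the worktop) near the front edge of the guard, a flat steel plate 92 mm in x, 100 mm in y, 4 mm thick, top 100.5 mm above the worktop, that covers the gap. Knob 52 mm in front (-x) of the jig's origin when the guard is shut; axes as the jig's
- guard (a joint): travel of the guard, m: 0 shut over the gap, grows as it is pulled straight along the jig's -x; stop at 0.055, where the gap is wholly clear. Starts 0 to 10 mm out. A spring draws it back (3 N at the stop), but its guides drag with 5 N, so it stays where it is left; 6 to 9 N pull it out
- bolt: steel bolt, axis level along jig x, 70 mm above the worktop; origin at the centre of its hexagon head in the middle of the gap. Head 24 mm across flats, 28 mm across corners, 14 mm thick along x. x is the turning axis; one pair of flats faces the body's +-y. Starts at any angle; left alone it turns at 0.15 rad/s, 0.12 N m stops it; squeezing turns it to seat on its flats
- spanner: bystander: open-ended spanner 143 mm long lying beside the jig, 4 to 5 mm thick; origin at the middle of its underside, long axis y
- hex_key: bystander: L-shaped hex key, 88 x 30 x 6 mm, lying beside the jig; origin at the middle of its underside, long axis y
- weight: bystander: small steel weight with a knob, 39 mm across, 34 mm high; origin at the centre of its underside
- stapler: bystander: desk stapler 126 x 34 x 46 mm; origin at the centre of its underside, long axis y
- tape_measure: bystander: pocket tape measure 77 x 29 x 58 mm, standing; origin at the centre of its underside, long axis y
Mind the look-alikes: they are no part of the job. What is shaped like the jig but red is not meant.

How it is judged:
On the way, in this order (a step that is already met when the one before it is completed fails the run):
1. the guard is pulled out to its stop (value of joint guard above 0.052 m), for 0.2 s.
2. the bolt head is gripped between the fingers and kept from turning for four seconds (contact force between the fingers and bolt above 4 N and angular speed of bolt below 0.04 rad/s and distance between the grasp point and bolt below 0.024 m), for 4 s.
At the end, for the whole second after the job is handed in: The program ends with the fingers gripping the bolt head: contact of more than 4 N, grasp point within 24 mm of the head's centre, the bolt turning slower than 0.04 rad/s (unheld it turns at 0.15), held so for at least 4 s before; the guard still out beyond 48 of its 55 mm (all of step 2 and value of joint guard above 0.048 m); the arm keeps its last pose, push and grip.
It fails at once if the spanner is moved by more than 25 mm (distance of spanner from where it was at the start of the episode above 0.025 m).
It fails at once if the hex key is moved by more than 25 mm (distance of hex_key from where it was at the start of the episode above 0.025 m).
It fails at once if the weight is moved by more than 25 mm (distance of weight from where it was at the start of the episode above 0.025 m).
It fails at once if the stapler is moved by more than 25 mm (distance of stapler from where it was at the start of the episode above 0.025 m).
It fails at once if the tape measure is moved by more than 25 mm (distance of tape_measure from where it was at the start of the episode above 0.025 m).
It also fails if it takes over 48 s, if anything falls off the work surface, if the arm or the gripper's body presses on something with over 40 N, if the wrist force passes 120 N, or if a joint passes its speed limit or range.

## Working session

There is one attempt and no reset: what is moved stays moved. The work goes in short steps, Python scripts to look and compute and a tool call to move; the robot and the scene stay as the last step left them, time stands still between calls to the robot, and variables do not carry over. Pictures are saved under pics/ and viewed, at most 10 in all, crops included, and the job is handed in when it is done.

Besides the shell and the picture viewer there is one more tool, called after "Emit:" as name(argument=value, ...) on one line, values as JSON. move_arm: Moves the arm, as the interface text tells. Its arguments: {"type":"object","properties":{"deltas":{"type":"array"},"claw":{"type":"number"},"squeeze":{"type":"number"}},"required":["deltas"]}

```bash
ls; mkdir -p pics
python3 - <<'E'
from rig import *
import cv2,numpy as np
print(get_state(), tips_ahead)
for n in("scene","top"):
    c=read_camera(n); cv2.imwrite(f"pics/{n}0.png",c["frame"]); np.savez(f"{n}0.npz",**c)
    print(n,c["camera_matrix"],c["k1"],c["position"],c["rotation"])
E
```

```text
pics
{'t': 0.0, 'joint_pos': array([-1.50431090e+00,  2.63521845e-01, -4.89573064e-02,  1.25943954e+00,
        9.78428555e-07,  1.41551028e+00]), 'qvel': array([ 5.35920272e-04, -5.84694766e-04, -1.96125854e-04, -1.54544425e-05,
       -1.18014218e-04,  1.20977037e-03]), 'joint_torque': array([-2.03588679e-03, -6.37608147e+01,  3.84568298e+01,  1.35442667e-02,
       -1.64964408e-04, -1.81186999e-05]), 'tool_pos': array([ 0.11546106, -0.511853  ,  0.24481819]), 'eef_rot': array([ 9.93858317e-01,  1.10658622e-01,  2.53971205e-05, -5.60605415e-04]), 'contact_force': array([-0.35363268,  0.53647088, -0.61124164]), 'torque': array([-0.02480608, -0.03080025,  0.03165776]), 'finger_force': 0.0, 'gripper_width': 0.08533571122943488} 0.014
scene [[354.42511565   0.         257.98145664]
 [  0.         354.42511565 195.30432843]
 [  0.           0.           1.        ]] -0.10783750653258935 [-0.24123619  0.48406382  1.02941802] [-0.45913188  0.80531247 -0.32499341  0.18721386]
top [[374.06446202   0.         255.53149585]
 [  0.         374.06446202 199.11127906]
 [  0.           0.           1.        ]] 0.03398720014349961 [0.32791098 0.04519938 1.25218205] [ 0.70688241 -0.70175375  0.07205501 -0.05164307]
```

View pics/scene0.png

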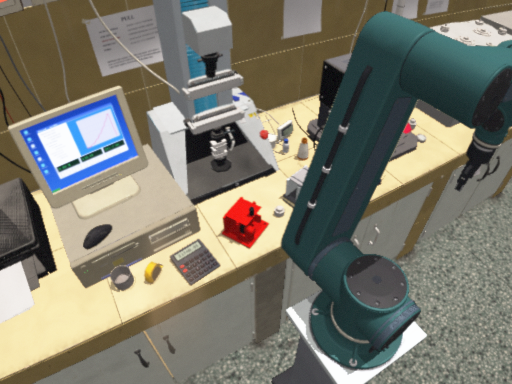

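View pics/top0.png

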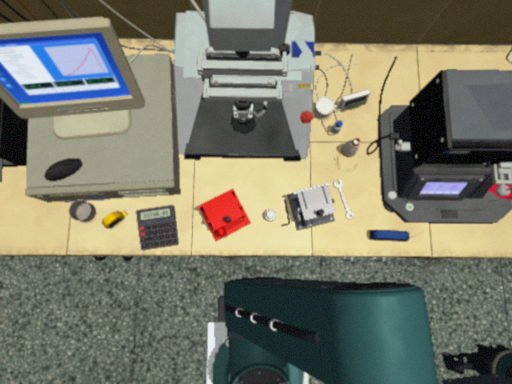

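The top view shows two jig-shaped things: the red one at (224,214), which is the look-alike, and the grey aluminium one at (311,206), which fits the description. The weight is at (269,214), the hex key near (287,211) and the spanner at (344,198). Next I'll confirm the jig in an enlarged crop and measure it.

```bash
cat > h.py <<'E'
import numpy as np,cv2
from scipy.spatial.transform import Rotation as R
def pts(c,uv=None):
    K=c["camera_matrix"];k=float(c["k1"]);z=c["range_z"]
    v,u=np.mgrid[:384,:512]
    d=np.stack([(u-K[0,2])/K[0,0],(v-K[1,2])/K[1,1]],-1)
    s=d.copy()
    for _ in range(8): s=d/(1+k*(s**2).sum(-1,keepdims=True))
    ray=np.dstack([s,np.ones(s.shape[:2])])
    q=c["rotation"]; M=R.from_quat(q).as_matrix() if np.size(q)==4 else q
    return c["position"]+(ray*z[...,None])@M.T, ray@M.T
E
python3 - <<'E'
from h import *
c=dict(np.load("top0.npz")); P,_=pts(c)
cv2.imwrite("pics/crop1.png",cv2.resize(c["frame"][170:245,255:365],None,fx=7,fy=7,interpolation=cv2.INTER_CUBIC))
np.set_printoptions(precision=3,suppress=True,linewidth=220)
print("table",P[235:245,260:270].mean((0,1)))
z=P[180:235:2,280:340:2,2]*1000
print(z.astype(int))
E
```

```text
table [ 0.412 -0.02   0.013]
[[  -3   -4   -1   -3    0    0    3   -2    4    3    0   -4    0    1   -2   -5   -3    0    4    4   -1    2   -1   -1    0    2    2    3    1    4]
 [   1   -5    0   -3    1    0   -1   -3    0    0    0    2   -3    2   -2   -9    0    0    0    0   -3    1    0   -3   -4    0   -2    4    0   -2]
 [  -1    1    1    2    0    0    0    0   -1   -3    2    1    1   -2    3   -7    1   -6   -1   -2    0    1   98   97   93   -4    1    8    0   -2]
 [   2   -1   -1    1    0    0    0    2    0   -3    0   -1   -4    1    0   -5   -2    2    2   96   95  102  100   99   84   -1    5    4    0    6]
 [  -1    0   -1    3    0    1    4    3   -2    2    0   -2    0   -2    4   97   96   95  102  100 1252   99  104  101   -3   -5    0    0    0    5]
 [   0    0   -1   -2    0    3   -1    1    4    0    1   95   98   99 1252  102   97  101  100  100   99  103  102   99   99    4    0    0    2    0]
 [  -1    0   -2    0    1    3    0   98   97  102  103   98   96   99  101  100   98   99   99   98   99  100  100  102  102   -1    3    1    1    2]

[... 2513 characters left out ...]
6   61   69   14    8    3    2   -2   -4    2   -2    0    1    2   -2    1    2    5]
 [   5    2    0    0    1    2   -4    0    6   10    7   11   12    7    1    6    0    0    0    2    0    2    0    3   -1    1    5    1    0    1]
 [  -6    0    2    4    2    2    0   -1   -3    9    1    3    2    0   -2    0   -2   -1    4   -1    0    0    4    0    3   -2    1    4    2    0]
 [  -1    1    1    3    0   -2    3    0   -4    1    1    0    3   -2   -3    0    0   -3    0    0    0    0    4    0   -1    0   -5   -1    0   -2]
 [  -4    0   -4    1   -2   -3   -3    1    0    0   -2   -1    2   -3   -1    1    0   -1    0    0   -1   -3   -1    0    0    0    0    3    2    1]]
```

View pics/crop1.png

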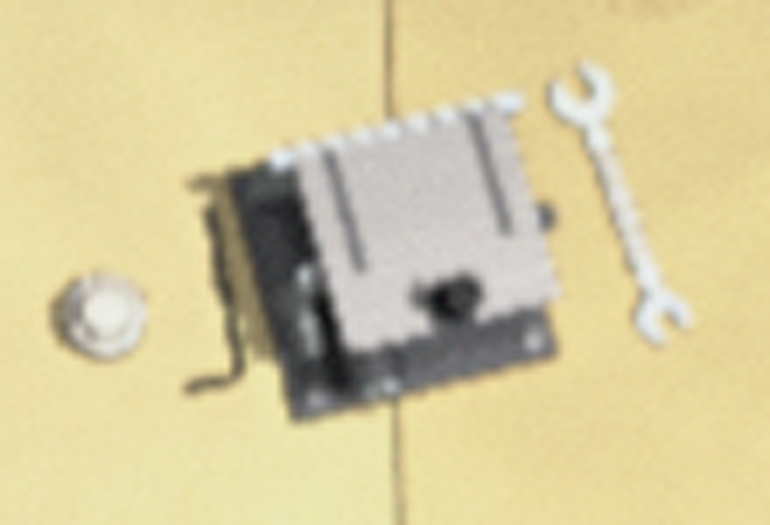

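The enlarged crop confirms the grey jig. It shows the steel guard with the knob at crop (450,297), which is pixel (319,212), and the backing plate's white edge behind it. The hex key and weight are to its left and the spanner to its right.

Run:
```python
from h import *
np.set_printoptions(precision=4,suppress=True,linewidth=200)
c=dict(np.load("top0.npz")); P,ray=pts(c); C=c["position"]
win=np.zeros(P.shape[:2],bool); win[180:232,284:340]=1
# guard plane pixels (cast onto plane z=.1005)
def cast(z): return C+ray*((z-C[2])/ray[...,2:])
g=win&(abs(P[...,2]-.1)<.012); g=cv2.morphologyEx(g.astype(np.uint8),cv2.MORPH_OPEN,np.ones((3,3)))
n,l,st,_=cv2.connectedComponentsWithStats(g); g=l==1+st[1:,4].argmax()
G=cast(.1)[g][:,:2]; r=cv2.minAreaRect((G*1000).astype(np.float32)); print("guard+plate rect",r)
# base plate incl everything: footprint
b=win&(P[...,2]>.006)&(P[...,2]<.02); B=cast(.01)[b][:,:2]; print("base",cv2.minAreaRect((B*1000).astype(np.float32)))
k=win&(P[...,2]>.122)&(P[...,2]<.2); print("knob top",k.sum(),P[k].mean(0),cast(.135)[k].mean(0), np.argwhere(k).mean(0))
for yaw in np.radians([-16,-14,-12,-10,-8]) :
    ex=np.array([np.cos(yaw),np.sin(yaw)]);ey=np.array([-ex[1],ex[0]])
    x,y=G@ex,G@ey
    print(np.degrees(yaw),np.percentile(x,[1,99]),np.percentile(y,[1,99]))
for n in("scene",):
    s=dict(np.load("scene0.npz"));Q,_=pts(s)
    m=(Q[...,2]>.085)&(Q[...,2]<.11)&(abs(Q[...,0]-.5)<.12)&(abs(Q[...,1]+.12)<.15)
    print("scene pts",m.sum(),Q[m].mean(0) if m.any() else None, np.argwhere(m).min(0) if m.any() else 0,np.argwhere(m).max(0) if m.any() else 0)
```

```text
guard+plate rect ((524.8059692382812, -172.8367462158203), (95.17696380615234, 116.3687515258789), 15.266969680786133)
base ((526.8050537109375, -182.700439453125), (167.5142364501953, 191.33164978027344), 1.8891782760620117)
knob top 31 [ 0.4886 -0.1839  0.1337] [ 0.4884 -0.1837  0.135 ] [211.9032 320.4839]
-16.0 [0.4964 0.6124] [-0.082   0.0343]
-14.0 [0.4958 0.6108] [-0.1008  0.0145]
-12.000000000000002 [0.4944 0.6082] [-0.1196 -0.0051]
-10.0 [0.4925 0.6049] [-0.1382 -0.0246]
-8.0 [0.49   0.6013] [-0.1564 -0.0441]
scene pts 226 [ 0.5432 -0.1565  0.0988] [165 286] [189 307]
```

```bash
python3 - <<'E'
from h import *
np.set_printoptions(precision=4,suppress=True,linewidth=200)
c=dict(np.load("top0.npz")); P,ray=pts(c); C=c["position"]
win=np.zeros(P.shape[:2],bool); win[180:232,284:340]=1
def cast(z): return C+ray*((z-C[2])/ray[...,2:])
V=c["frame"].astype(int).sum(2)/3
g=win&(abs(P[...,2]-.1)<.02)
G=cast(.098)[g][:,:2];v=V[g]
# rear strip = bright
br=v>225; print(br.sum())
S=G[br]; vx,vy,x0,y0=cv2.fitLine((S*1000).astype(np.float32),cv2.DIST_HUBER,0,.01,.01).ravel()
print("rear strip dir deg (jig y)",np.degrees(np.arctan2(vy,vx)),x0,y0)
for d in (13,14,15,16,17):
    a=np.radians(d);ex=np.array([np.cos(a),np.sin(a)]);ey=np.array([-ex[1],ex[0]])
    k=np.array([.4884,-.1837])
    print(d,"knob",k@ex,k@ey,"all x",np.percentile(G@ex,[1,99]),"guard y",np.percentile((G@ey)[~br],[2,50,98]),"strip x",np.percentile(S@ex,[5,50,95]),"strip y",np.percentile(S@ey,[0,2,98,100]))
s=get=dict(np.load("scene0.npz"));Q,_=pts(s)
m=(Q[...,2]>.115)&(Q[...,2]<.14)&(abs(Q[...,0]-.49)<.03)&(abs(Q[...,1]+.18)<.03); print("scene knob",m.sum(),Q[m].mean(0) if m.any() else 0)
st=c
E
python3 -c "
from rig import *
from scipy.spatial.transform import Rotation as R
s=get_state();print(R.from_quat(s['eef_rot']).as_matrix().round(3))"
```

```text
7
rear strip dir deg (jig y) -75.49021 572.1968 -170.96849
13 knob 0.43455883095814085 -0.28885787584259137 all x [0.4259 0.5199] guard y [-0.3392 -0.2869 -0.2361] strip x [0.5171 0.5194 0.5206] strip y [-0.3431 -0.3427 -0.2318 -0.2314]
14 knob 0.42945138049153775 -0.2963979787277783 all x [0.4209 0.5146] guard y [-0.3474 -0.2952 -0.2442] strip x [0.5129 0.5141 0.5147] strip y [-0.3521 -0.3518 -0.2408 -0.2404]
15 knob 0.4242131149742479 -0.303847795917373 all x [0.4156 0.5095] guard y [-0.3554 -0.3034 -0.2521] strip x [0.5074 0.5087 0.5091] strip y [-0.361  -0.3607 -0.2497 -0.2493]
16 knob 0.4188456300326922 -0.3112050581248916 all x [0.4102 0.504 ] guard y [-0.3634 -0.3115 -0.2603] strip x [0.501  0.5033 0.5045] strip y [-0.3698 -0.3695 -0.2585 -0.2582]
17 knob 0.41335056065477976 -0.31846752425699426 all x [0.4046 0.4987] guard y [-0.3714 -0.3196 -0.2685] strip x [0.4945 0.4976 0.4999] strip y [-0.3785 -0.3781 -0.2673 -0.2669]
scene knob 0 0
[[ 0.976  0.22  -0.   ]
 [ 0.22  -0.976  0.001]
 [ 0.    -0.001 -1.   ]]
```

Emit:
move_arm(deltas=[{"xyz": [0.047,-0.039,0],"roll": 0},{"xyz": [0.094,-0.078,0],"roll": 0},{"xyz": [0.14,-0.117,0],"roll": 0},{"xyz": [0.187,-0.156,0],"roll": -1},{"xyz": [0.234,-0.195,0],"roll": -2.1},{"xyz": [0.28,-0.205,0],"roll": -2.1},{"xyz": [0.33,-0.215,0],"roll": -2.1},{"xyz": [0.38,-0.226,0],"roll": -2.1},{"xyz": [0.42,-0.235,0],"roll": -2.1},{"xyz": [0.436,-0.238,0],"roll": -2.1},{"xyz": [0.436,-0.238,0],"roll": -2.1},{"xyz": [0.436,-0.238,0],"roll": -2.1}], claw=0.35, squeeze=40)

```text
t: 1.3
tool_pos: [0.4891, -0.1832, 0.2446]
eef_rot: [0.992, 0.13, -0.001, -0.0]
contact_force: [-1.0, -0.3, 0.3]
gripper_width: 0.0559
finger_force: 0.0
```

Run:
```python
from rig import *
import cv2,numpy as np
from h import R
s=get_state();print(s['t'],s['tool_pos'],R.from_quat(s['eef_rot']).as_matrix().round(3),s['gripper_width'],tips_ahead,s['contact_force'])
f=[]
for n in("scene","top"):
    c=read_camera(n); np.savez(f"{n}1.npz",**c);f.append(c["frame"])
cv2.imwrite("pics/p1.png",np.hstack([cv2.resize(f[0][100:260,240:400],(400,400)),cv2.resize(f[1][150:260,260:370],(400,400))]))
```

```text
1.3 [ 0.489117   -0.18324647  0.24459852] [[ 0.966  0.258 -0.001]
 [ 0.258 -0.966  0.001]
 [-0.001 -0.001 -1.   ]] 0.055924094444099196 0.014 [-1.00416505 -0.34083895  0.25574933]
```

View pics/p1.png

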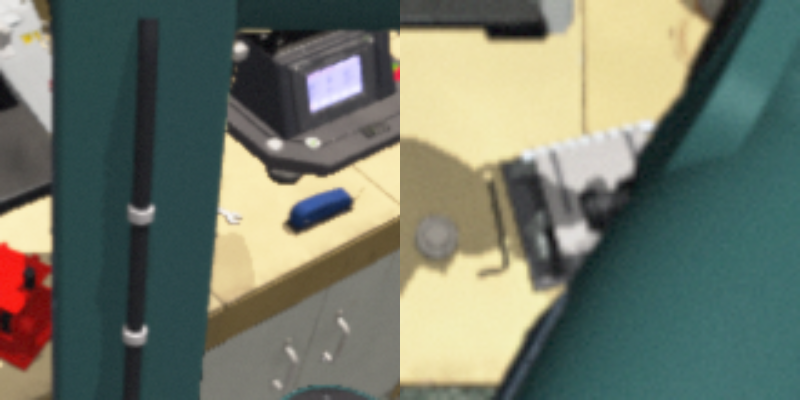

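The right half shows the jig with the forearm covering the hand. The hex key at (495,220) and the weight at (437,238) haven't moved. I'll go down onto the knob.

Emit:
move_arm(deltas=[{"xyz": [0,0,0.03]},{"xyz": [0,0,0.06]},{"xyz": [0,0,0.08]},{"xyz": [0,0,0.095]},{"xyz": [0,0,0.107]},{"xyz": [0,0,0.117]},{"xyz": [0,0,0.117]},{"xyz": [0,0,0.117]}])

```text
$.deltas[0]: bad value
```

Emit:
move_arm(deltas=[{"xyz": [0,0,0]},{"xyz": [0,0,0]},{"xyz": [0,0,0]},{"xyz": [0,0,0]},{"xyz": [0,0,0]},{"xyz": [0,0,0]},{"xyz": [0,0,0]},{"xyz": [0,0,0]},{"xyz": [0,0,0]},{"xyz": [0,0,0]}], claw=1)

```text
$.deltas[0]: bad value
```

Roll is required in each row.

Emit:
move_arm(deltas=[{"xyz": [0,0,0.03],"roll": 0},{"xyz": [0,0,0.06],"roll": 0},{"xyz": [0,0,0.08],"roll": 0},{"xyz": [0,0,0.095],"roll": 0},{"xyz": [0,0,0.107],"roll": 0},{"xyz": [0,0,0.117],"roll": 0},{"xyz": [0,0,0.117],"roll": 0},{"xyz": [0,0,0.117],"roll": 0}])

```text
t: 2.2
tool_pos: [0.4881, -0.1845, 0.1287]
eef_rot: [0.992, 0.128, 0.0, 0.0]
contact_force: [-0.2, -0.2, 1.3]
gripper_width: 0.0557
finger_force: 0.0
```

Emit:
move_arm(deltas=[{"xyz": [0,0,0],"roll": 0},{"xyz": [0,0,0],"roll": 0},{"xyz": [0,0,0],"roll": 0},{"xyz": [0,0,0],"roll": 0},{"xyz": [0,0,0],"roll": 0},{"xyz": [0,0,0],"roll": 0},{"xyz": [0,0,0],"roll": 0},{"xyz": [0,0,0],"roll": 0}], claw=1)

```text
t: 3.0
tool_pos: [0.4895, -0.1863, 0.1292]
eef_rot: [0.992, 0.128, 0.001, 0.003]
contact_force: [1.5, -14.6, 1.0]
gripper_width: 0.0164
finger_force: 39.8
```

Emit:
move_arm(deltas=[{"xyz": [0,0.002,0],"roll": 0},{"xyz": [-0.006,0.002,0],"roll": 0},{"xyz": [-0.012,0.002,0],"roll": 0},{"xyz": [-0.018,0.002,0],"roll": 0},{"xyz": [-0.024,0.002,0],"roll": 0},{"xyz": [-0.03,0.002,0],"roll": 0},{"xyz": [-0.036,0.002,0],"roll": 0},{"xyz": [-0.042,0.002,0],"roll": 0}])

```text
t: 3.8
tool_pos: [0.4498, -0.1972, 0.1292]
eef_rot: [0.992, 0.129, 0.002, 0.001]
contact_force: [7.8, 0.8, 2.2]
gripper_width: 0.0167
finger_force: 40.0
```

Emit:
move_arm(deltas=[{"xyz": [-0.003,0,0],"roll": 0},{"xyz": [-0.006,0,0],"roll": 0},{"xyz": [-0.008,0,0],"roll": 0},{"xyz": [-0.01,0,0],"roll": 0},{"xyz": [-0.01,0,0],"roll": 0}])

```text
t: 4.3
tool_pos: [0.4401, -0.1998, 0.1291]
eef_rot: [0.992, 0.129, 0.002, 0.001]
contact_force: [6.1, -0.8, 2.3]
gripper_width: 0.0162
finger_force: 40.0
```

Emit:
move_arm(deltas=[{"xyz": [-0.002,0,0],"roll": 0},{"xyz": [-0.004,0,0],"roll": 0},{"xyz": [-0.004,0,0],"roll": 0},{"xyz": [-0.004,0,0],"roll": 0}])

```text
t: 4.7
tool_pos: [0.4392, -0.2001, 0.1293]
eef_rot: [0.992, 0.13, 0.005, -0.0]
contact_force: [28.6, 8.1, -9.3]
gripper_width: 0.016
finger_force: 39.7
```

The guard is at its stop: the force rose to 29 N and the travel was 52 mm. I'll let go, lift, and move aside for a look.

Emit:
move_arm(deltas=[{"xyz": [0.003,0,0],"roll": 0},{"xyz": [0.003,0,0],"roll": 0},{"xyz": [0.003,0,0],"roll": 0},{"xyz": [0.003,0,0],"roll": 0},{"xyz": [0.003,0,0],"roll": 0},{"xyz": [0.003,0,0],"roll": 0}], claw=0.4)

```text
t: 5.3
tool_pos: [0.4376, -0.1996, 0.1283]
eef_rot: [0.992, 0.129, -0.0, -0.0]
contact_force: [0.1, -0.6, -0.4]
gripper_width: 0.051
finger_force: 0.0
```

Emit:
move_arm(deltas=[{"xyz": [0,0,-0.04],"roll": 0},{"xyz": [0,0,-0.08],"roll": 0},{"xyz": [0,0,-0.12],"roll": 0},{"xyz": [-0.04,0.02,-0.13],"roll": 0},{"xyz": [-0.08,0.04,-0.13],"roll": 0},{"xyz": [-0.12,0.07,-0.13],"roll": 0},{"xyz": [-0.16,0.1,-0.13],"roll": 0},{"xyz": [-0.2,0.13,-0.13],"roll": 0},{"xyz": [-0.24,0.16,-0.13],"roll": 0},{"xyz": [-0.27,0.19,-0.13],"roll": 0},{"xyz": [-0.3,0.22,-0.13],"roll": 0},{"xyz": [-0.3,0.22,-0.13],"roll": 0}])

```text
t: 6.5
tool_pos: [0.2014, -0.4924, 0.2574]
eef_rot: [0.992, 0.127, -0.0, 0.0]
contact_force: [0.3, 0.4, -0.4]
gripper_width: 0.0515
finger_force: 0.0
```

Run:
```python
from rig import *
import cv2,numpy as np
f=[]
for n in("scene","top"):
    c=read_camera(n); np.savez(f"{n}2.npz",**c);f.append(c["frame"])
cv2.imwrite("pics/p2.png",np.hstack([cv2.resize(f[0][150:230,270:350],(400,400)),cv2.resize(f[1][170:250,270:350],(400,400),interpolation=cv2.INTER_CUBIC)]))
print(get_state()['contact_force'])
```

```text
[ 0.80170458 -0.16956204  0.13129193]
```

View pics/p2.png

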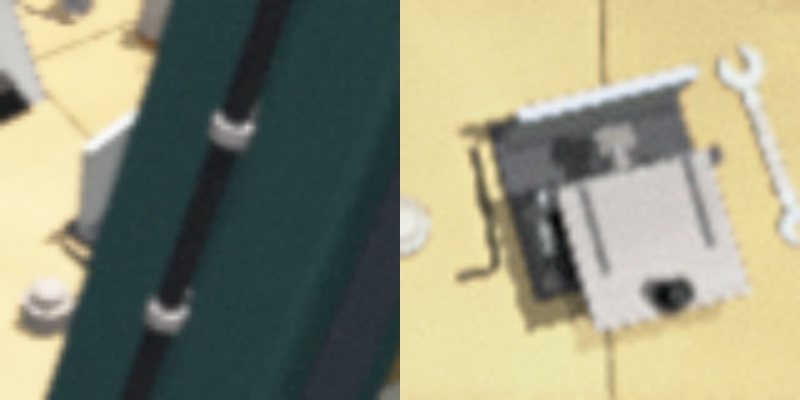

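The guard stays out and the gap is clear. The bright bolt head is at crop (615,143), pixel about (313,199), with its shadow to the left. The bystanders haven't moved.

Run:
```python
from h import *
np.set_printoptions(precision=4,suppress=True,linewidth=200)
c=dict(np.load("top2.npz")); P,ray=pts(c); C=c["position"]
def cast(z): return C+ray*((z-C[2])/ray[...,2:])
V=c["frame"].astype(int).mean(2)
print(V[193:207,300:326].astype(int)); print((P[193:207,300:326,2]*1000).astype(int))
a=np.radians(14.8);ex=np.array([np.cos(a),np.sin(a)]);ey=np.array([-ex[1],ex[0]])
m=np.zeros(V.shape,bool);m[183:196,288:334]=1
m&=(abs(P[...,2]-.096)<.02)&(V>195); S=cast(.096)[m][:,:2]
vx,vy,x0,y0=cv2.fitLine((S*1000).astype(np.float32),cv2.DIST_HUBER,0,.01,.01).ravel()
print("plate",m.sum(),np.degrees(np.arctan2(vy,vx)),x0,y0)
A=cv2.minAreaRect((S*1000).astype(np.float32));print(A)
k=np.zeros(V.shape,bool);k[215:240,305:340]=1;k&=(P[...,2]>.122);K=cast(.135)[k][:,:2].mean(0)
h=np.zeros(V.shape,bool);h[193:205,300:326]=1;h&=(P[...,2]>.06)&(P[...,2]<.09);H=P[h][:,:2]
print("knob",K,"head",h.sum(),H.mean(0),P[h].mean(0)[2],(H.min(0)+H.max(0))/2)
pc=np.array(A[0])/1000
print("origin from plate",pc-.027*ex,"from knob",K+.107*ex)
```

```text
[[136 127 112  99  93  99  96  97  94  92  93  96  94  93  90  92  93  91  92  95  95  97  97 102 102 111]
 [ 98  94  95  98  96  94  95  95  93  96  91 103 105 104 110 117 100  95 104 105 102 104 106 109 104 104]
 [ 94  96  96  94  98  94  88  92  89 100 120 134 134 140 141 146 121 103 107 105 108 108 105 104 104 103]
 [ 96  92  89  91  84  89  86  87 100 132 148 160 158 161 160 158 135 110 105 106 105 104 106 105 103 103]
 [ 86  78  72  71  77  78  77  76 101 143 157 161 159 164 166 167 153 122 109 107 100 102 106 102 103 103]
 [ 78  61  58  61  64  60  58  62  81 113 147 153 162 168 167 162 155 121 108 103 105 104 104 105 105 101]
 [ 77  57  60  55  58  57  57  63  75 102 147 151 150 176 165 149 134 111 105 106 104 105 105 105 106 103]
 [ 74  56  58  53  58  57  56  58  79  96 133 131 137 175 168 136 108 101 101 102 103 101 106 108 114 118]
 [ 74  60  59  60  57  52  53  59  79  83 100  98 118 161 170 147 113 102  92  91 100 106 126 123 136 155]
 [ 91  70  64  61  60  59  56  67  83  88  81  80 113 155 175 159 122 106 104 105 121 148 166 166 177 186]
 [103  88  85  64  58  57  64 
[... 1854 characters left out ...]
6  102]
 [  16   10   11    9   10    9    9    9   12   12    8   11   76   76   95   99   98  103  101   99  101  102  104  101  101  102]
 [   9    9   12    6   13    9   11   10   10   11   12   94  102  100  100  103   98  101  103  101   99   99  102  101   99   99]
 [  10   10    6   10    6   13    9   95  101  101  105   98  103  102  104  103  102  101   98   96  101  103  105  100  101   99]]
plate 79 -75.19814 569.27673 -166.06476
((569.125732421875, -163.9225616455078), (7.018192291259766, 118.08645629882812), 14.749979972839355)
knob [ 0.4378 -0.1955] head 68 [ 0.5393 -0.167 ] 0.07844178614234536 [ 0.5414 -0.156 ]
origin from plate [ 0.543  -0.1708] from knob [ 0.5413 -0.1682]
```

Emit:
move_arm(deltas=[{"xyz": [0.035,-0.03,0],"roll": 0},{"xyz": [0.07,-0.06,0],"roll": 0},{"xyz": [0.105,-0.09,0],"roll": 0},{"xyz": [0.14,-0.12,0],"roll": 0},{"xyz": [0.175,-0.15,0],"roll": 0},{"xyz": [0.21,-0.18,0],"roll": 0},{"xyz": [0.255,-0.2,0],"roll": 0},{"xyz": [0.3,-0.21,0],"roll": 0},{"xyz": [0.345,-0.218,0],"roll": 0},{"xyz": [0.385,-0.224,0],"roll": 0},{"xyz": [0.41,-0.224,0],"roll": 0},{"xyz": [0.41,-0.224,0],"roll": 0}], claw=0.3)

```text
t: 7.8
tool_pos: [0.545, -0.165, 0.2578]
eef_rot: [0.991, 0.131, -0.0, -0.0]
contact_force: [-0.8, -1.0, -0.3]
gripper_width: 0.06
finger_force: 0.0
```

Emit:
move_arm(deltas=[{"xyz": [-0.004,0.005,0.03],"roll": 0},{"xyz": [-0.004,0.005,0.06],"roll": 0},{"xyz": [-0.004,0.005,0.09],"roll": 0},{"xyz": [-0.004,0.005,0.11],"roll": 0},{"xyz": [-0.004,0.005,0.125],"roll": 0},{"xyz": [-0.004,0.005,0.135],"roll": 0},{"xyz": [-0.004,0.005,0.135],"roll": 0},{"xyz": [-0.004,0.005,0.135],"roll": 0}])

```text
t: 8.6
tool_pos: [0.5405, -0.1732, 0.124]
eef_rot: [0.992, 0.129, 0.0, 0.0]
contact_force: [0.7, 0.4, 0.4]
gripper_width: 0.0598
finger_force: 0.0
```

Emit:
move_arm(deltas=[{"xyz": [0.001,0,0.012],"roll": 0},{"xyz": [0.001,0,0.024],"roll": 0},{"xyz": [0.001,0,0.034],"roll": 0},{"xyz": [0.001,0,0.044],"roll": 0},{"xyz": [0.001,0,0.052],"roll": 0},{"xyz": [0.001,0,0.058],"roll": 0},{"xyz": [0.001,0,0.058],"roll": 0}])

```text
t: 9.3
tool_pos: [0.541, -0.173, 0.0644]
eef_rot: [0.992, 0.129, -0.001, -0.0]
contact_force: [0.0, -0.6, -0.5]
gripper_width: 0.0598
finger_force: 0.0
```

Emit:
move_arm(deltas=[{"xyz": [0,0,0],"roll": 0},{"xyz": [0,0,0],"roll": 0},{"xyz": [0,0,0],"roll": 0},{"xyz": [0,0,0],"roll": 0},{"xyz": [0,0,0],"roll": 0},{"xyz": [0,0,0],"roll": 0},{"xyz": [0,0,0],"roll": 0},{"xyz": [0,0,0],"roll": 0},{"xyz": [0,0,0],"roll": 0},{"xyz": [0,0,0],"roll": 0}], claw=1, squeeze=60)

```text
t: 10.3
tool_pos: [0.5416, -0.1729, 0.066]
eef_rot: [0.992, 0.129, 0.0, -0.0]
contact_force: [-2.5, 3.6, 6.8]
gripper_width: 0.0252
finger_force: 58.4
```

Emit:
move_arm(deltas=[{"xyz": [0,0,0],"roll": 0},{"xyz": [0,0,0],"roll": 0},{"xyz": [0,0,0],"roll": 0},{"xyz": [0,0,0],"roll": 0},{"xyz": [0,0,0],"roll": 0},{"xyz": [0,0,0],"roll": 0},{"xyz": [0,0,0],"roll": 0},{"xyz": [0,0,0],"roll": 0},{"xyz": [0,0,0],"roll": 0},{"xyz": [0,0,0],"roll": 0}])

```text
t: 11.3
tool_pos: [0.5415, -0.1729, 0.066]
eef_rot: [0.992, 0.129, 0.0, -0.0]
contact_force: [-1.3, 3.1, 6.4]
gripper_width: 0.0251
finger_force: 58.4
```

Emit:
move_arm(deltas=[{"xyz": [0,0,0],"roll": 0},{"xyz": [0,0,0],"roll": 0},{"xyz": [0,0,0],"roll": 0},{"xyz": [0,0,0],"roll": 0},{"xyz": [0,0,0],"roll": 0},{"xyz": [0,0,0],"roll": 0},{"xyz": [0,0,0],"roll": 0},{"xyz": [0,0,0],"roll": 0},{"xyz": [0,0,0],"roll": 0},{"xyz": [0,0,0],"roll": 0}])

```text
t: 12.3
tool_pos: [0.5416, -0.1729, 0.066]
eef_rot: [0.992, 0.129, 0.0, -0.0]
contact_force: [-1.1, 3.5, 7.1]
gripper_width: 0.0249
finger_force: 58.4
```

Emit:
move_arm(deltas=[{"xyz": [0,0,0],"roll": 0},{"xyz": [0,0,0],"roll": 0},{"xyz": [0,0,0],"roll": 0},{"xyz": [0,0,0],"roll": 0},{"xyz": [0,0,0],"roll": 0},{"xyz": [0,0,0],"roll": 0},{"xyz": [0,0,0],"roll": 0},{"xyz": [0,0,0],"roll": 0},{"xyz": [0,0,0],"roll": 0},{"xyz": [0,0,0],"roll": 0},{"xyz": [0,0,0],"roll": 0},{"xyz": [0,0,0],"roll": 0}])

```text
t: 13.5
tool_pos: [0.5416, -0.1729, 0.066]
eef_rot: [0.992, 0.129, 0.0, -0.0]
contact_force: [-2.0, 2.8, 6.8]
gripper_width: 0.0249
finger_force: 58.4
```

Emit:
move_arm(deltas=[{"xyz": [0,0,0],"roll": 0},{"xyz": [0,0,0],"roll": 0},{"xyz": [0,0,0],"roll": 0},{"xyz": [0,0,0],"roll": 0},{"xyz": [0,0,0],"roll": 0},{"xyz": [0,0,0],"roll": 0},{"xyz": [0,0,0],"roll": 0},{"xyz": [0,0,0],"roll": 0},{"xyz": [0,0,0],"roll": 0},{"xyz": [0,0,0],"roll": 0},{"xyz": [0,0,0],"roll": 0},{"xyz": [0,0,0],"roll": 0}])

```text
t: 14.7
tool_pos: [0.5416, -0.1729, 0.066]
eef_rot: [0.992, 0.129, 0.0, -0.0]
contact_force: [-2.2, 3.1, 7.4]
gripper_width: 0.0248
finger_force: 58.4
```

Emit:
move_arm(deltas=[{"xyz": [0,0,0],"roll": 0},{"xyz": [0,0,0],"roll": 0},{"xyz": [0,0,0],"roll": 0},{"xyz": [0,0,0],"roll": 0},{"xyz": [0,0,0],"roll": 0},{"xyz": [0,0,0],"roll": 0},{"xyz": [0,0,0],"roll": 0},{"xyz": [0,0,0],"roll": 0},{"xyz": [0,0,0],"roll": 0},{"xyz": [0,0,0],"roll": 0},{"xyz": [0,0,0],"roll": 0},{"xyz": [0,0,0],"roll": 0}])

```text
t: 15.9
tool_pos: [0.5416, -0.1729, 0.066]
eef_rot: [0.992, 0.129, 0.0, -0.0]
contact_force: [-1.8, 3.3, 6.7]
gripper_width: 0.0253
finger_force: 58.4
```

Emit:
move_arm(deltas=[{"xyz": [0,0,0],"roll": 0},{"xyz": [0,0,0],"roll": 0},{"xyz": [0,0,0],"roll": 0},{"xyz": [0,0,0],"roll": 0},{"xyz": [0,0,0],"roll": 0},{"xyz": [0,0,0],"roll": 0},{"xyz": [0,0,0],"roll": 0},{"xyz": [0,0,0],"roll": 0},{"xyz": [0,0,0],"roll": 0},{"xyz": [0,0,0],"roll": 0}])

```text
t: 16.9
tool_pos: [0.5416, -0.1729, 0.066]
eef_rot: [0.992, 0.129, 0.0, -0.0]
contact_force: [-1.8, 2.9, 6.7]
gripper_width: 0.0247
finger_force: 58.4
```

Run:
```python
from rig import *
import cv2,numpy as np
s=get_state();print(s['t'],s['gripper_width'],s['finger_force'],s['contact_force'],s['torque'],s['tool_pos'])
c=read_camera("top");cv2.imwrite("pics/p3.png",cv2.resize(c["frame"][160:260,250:370],(720,600),interpolation=cv2.INTER_CUBIC))
```

```text
16.9 0.02465313765027519 58.42500329017639 [-1.76625531  2.94753977  6.65897363] [0.6883226  0.27708581 0.01583657] [ 0.5415613  -0.17286011  0.06595685]
```

View pics/p3.png

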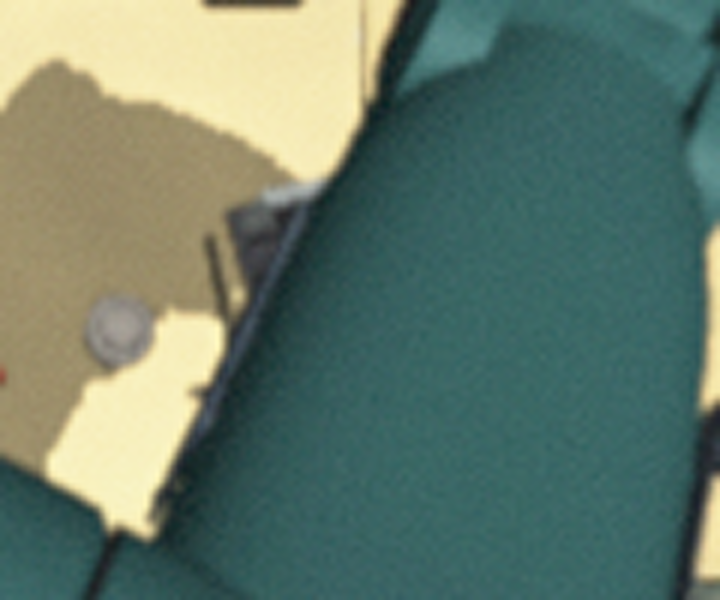

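The arm covers the jig in this view; the weight at (120,328) and hex key at (220,280) are in place. The grip has held at 58 N and about 25 mm for over six seconds, so I'm handing in.

```bash
python3 -c "
from rig import *
print(finish_job())"
```

```text
the job is handed in; nothing more can be done
None
```

I pulled the guard out to its stop and let go of it. The fingers have gripped the bolt head at 58 N, with a steady opening, for over six seconds. I handed the job in at about 17 s with the head still held. The hand-in returned no verdict, and the arm hid the guard, bolt and spanner in the last picture.

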